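# Close up the slatted seed-tray stand

## Robot

A 7-joint arm with a two-finger parallel gripper is mounted at the origin on the work surface. World frame = base frame: x ahead of the robot, y to its left, z up, the work surface at z = 0. Lengths are in mm, angles in rad, forces in N, time in s.
With the tool pointing down it reaches from about 400 to 875 mm from the base axis. Payload 4.4 kg.
Tool frame: the origin (TCP) lies at the very end of the fingers, on their centre line; the grasp point (between the pads) lies 19 mm behind it; y points along the fingers, x is the direction in which the jaws open and shut, and the axes are right-handed (so a half turn about y gives the same grasp; the last joint's range is limited). The gripper opens to 85 mm and grips with 20 to 120 N. Pads are 22 mm wide; open, the fingers measure 114 mm over their backs; the gripper's body (76 mm by 85 mm) begins 54 mm behind the grasp point. The pads swing forward as they close: fully open they stand 13 mm farther back than shut.
Start: joints at [1.086, 0.628, 0.038, 1.517, -0.027, 0.996, -0.02], TCP at [264.36, -593.828, 231.313] pointing down, gripper open.
Joint ranges: [-3.06, 3.06], [-0.37, 2.12], [-1.25, 1.32], [0.18, 2.47], [-1.1, 4.24], [0.23, 1.98], [-2.94, 2.94]. Speed limits (rad/s): [2.57, 2.57, 3.14, 3.14, 3.14, 3.14, 3.14].

## Interface

Orientations are given as [roll, pitch, yaw] about the fixed x, y, z axes, in that order (R = Rz(yaw) Ry(pitch) Rx(roll)).
In Python, from cell import readout, eyes, finish_job gives the robot as it stands. The module is installed in compiled form; this text tells all that it offers.
- The arm moves only by the tool apply_moves, never from a script. Its argument "commands" is a list that holds one entry, the list of rows, each a list of 6 numbers: the shift along the tool's x, y, z in units of 0.04 m (1.0 is 0.04 m), then the turn, a rotation vector about the tool's x, y, z in units of 5 degrees (1.0 is 5 degrees). A call has 1 to 8 rows; each row shifts and turns the pose as measured when the row begins, along the tool's axes as they then stand; what a row does not reach is not made up. A row lasts 1/12 s, in which the tool goes at most 41.7 mm and 7.16 degrees, less where a joint would pass 70% of its speed; a pose out of reach is approached as far as the arm can. A call with a number of a shift or a turn outside -1 to 1 is refused whole. A call with a gripper value outside its range is refused whole. "claw" is the finger opening in mm, from 0 to 85.4, set as the call begins (left out, the last holds). The fingers move at their own pace and stop on an object; the grip force is fixed at half the most. Time passes only in rows, so rows that do not move let the fingers close. It gives the time, the measured TCP pose, the force and the opening at its end, in the units of the state.
- readout.read_state(): the state, without advancing time (a new reading comes with each control period).
- eyes.get_image(name): name is "side" or "top" or "wrist"; returns a dict with "image" (384x512x3 uint8, red, green, blue), "mtx" (3x3 intrinsics, pixels), "k1" (the pictures are not rectified: a ray, as slopes to the right and down, at radius r is drawn at 1 + k1 r^2 times it, then the intrinsics apply), "rvec" (rotation vector, rad) and "tvec" (3), from world to camera coordinates, as OpenCV has them. Camera axes: x right, y down, z forward; pixel columns grow to the right and rows downward; lengths in mm; the calibration is good to about 2 mm. A picture is of the moment at which its call begins. There is no depth.
- finish_job(): hands the job in, once; it reports no verdict.
The state is a dict: "clock": time; "qpos": joint angles; "qd": joint speeds; "tau": joint torques, N m; "eef_pos": TCP position; "tool_rot": TCP orientation; "force": force on the tool from outside, world axes, zero at the start; "torque": the same for the moment, N m; "width": finger opening in mm.
Only numpy, scipy, OpenCV 4.12 (cv2) and the standard library are available. Lean on these libraries where they do the work, as an engineer would, in place of code of your own. Each camera call takes 0.05 s, during which the arm holds its last target. There are 200 camera calls.

## Task

The extending slatted stand was pulled apart for washing. Bring the loose half up to the half that carries the seed tray and run its four slats into the four gaps between the other half's five, until it is fully home with the slat ends against the opposite rail, making a closed deck for the next pots. Leave the flower pot, the sprayer and the thermostat where they stand.

Things in the scene. Friction and masses are not known exactly. Their poses are not given: they have to be found in the camera images.
- fixed_rail (a point): Fixed half of a low wooden slatted stand; it does not move. Dark rail, 158 long x 18 thick x 40 high, with 5 paler slats sticking out like comb teeth. Point: on the table, middle of the rail's slat-side face. Axes: z up, y along the rail, x away from the slats (slats run from x = 0 to -110 mm). Behind the rail, x = 18 to 230, a deck 164 wide carries a black seed tray with seedlings, 115 high.
- fixed_mouth (a point): Middle of the line of the fixed half's slat ends, on the table: x = -110, y = 0 of fixed_rail, same axes. The 5 slats are 14 wide, 14 thick (16 to 30 above the table), half-round at the ends seen from above, centred at y = 0, +-36, +-72 mm, with 22 mm gaps between. A dark batten, 14 high, joins them 2 mm below their undersides from x = -34 to -50 mm of fixed_rail.
- loose_rail (a point): Loose half of the stand, about 0.2 kg, flat on the table: dark rail 122 long x 18 thick x 40 high with 4 paler slats. Point: on the table, middle of the rail's slat-side face. Axes: z up, y along the rail, x along the slats (slats x = 0 to 110, rail x = 0 to -18 mm). Centre of mass near x = 25. Fully home its axes match fixed_rail's and it lies at x = -110, y = 0 (+-4 play) mm of fixed_rail.
- loose_tips (a point): Middle of the line of the loose half's slat ends, on the table: x = 110, y = 0 of loose_rail, same axes. The 4 slats are 14 wide, 14 thick (16 to 30 above the table), ends half-round, centred at y = +-18, +-54 mm; the outer ones are flush with the rail's ends (y = +-61). A batten 14 high, 122 long, lies under them at x = 34 to 50 of loose_rail; the battens stop them going together from above.
- pot: Bystander: terracotta flower pot, 96 across, 85 high; origin at the centre of its underside.
- sprayer: Bystander: white spray bottle with a blue collar, 72 across, 210 high; the nozzle overhangs 66 mm to its -x; origin at the centre of its underside.
- thermostat: Bystander: grey heat-mat thermostat box, 60 x 95 x 28 high with a white knob, 34 high in all; origin at the centre of its underside.
Not all that is in view belongs to the job. Of the things that look like the part that bears loose_rail, take the one that is farthest to the robot's right at the start.

How it is judged (in metres and radians):
On the way:
1. the slats of the loose half have entered the gaps by about 25 mm or more (x of loose_rail in the frame of fixed_rail above -0.195 m and y of loose_rail in the frame of fixed_rail between -0.012 and 0.012 m and z of loose_rail in the frame of fixed_rail below 0.012 m and angle between the x axis of loose_rail and the x axis of fixed_rail, either way round below 0.3 rad), for 0.1 s.
At the end, for the whole second after the job is handed in: The loose half lies flat on the table with all its slats between those of the fixed half, pushed home to within 6 mm of the stop (loose_rail at x = -110 mm in fixed_rail's frame), within 9 mm sideways and square to 0.1 rad (x of loose_rail in the frame of fixed_rail between -0.116 and -0.105 m and y of loose_rail in the frame of fixed_rail between -0.009 and 0.009 m and z of loose_rail in the frame of fixed_rail between -0.004 and 0.004 m and angle between loose_rail's own z axis and vertical below 0.05 rad and angle between the x axis of loose_rail and the x axis of fixed_rail, either way round below 0.1 rad); the robot touches nothing.
It fails at once if the flower pot was moved by more than 20 mm (distance of pot from where it was at the start of the episode above 0.02 m).
It fails at once if the sprayer was moved by more than 20 mm (distance of sprayer from where it was at the start of the episode above 0.02 m).
It fails at once if the thermostat was moved by more than 20 mm (distance of thermostat from where it was at the start of the episode above 0.02 m).
It also fails if it takes over 61 s, if anything falls off the work surface, if the arm or the gripper's body presses on something with over 40 N, if the wrist force passes 120 N, or if a joint passes its speed limit or range.

## Working session

There is one attempt and no reset: what is moved stays moved. The work goes in short steps, Python scripts to look and compute and a tool call to move; the robot and the scene stay as the last step left them, time stands still between calls to the robot, and variables do not carry over. Pictures are saved under pics/ and viewed, about 8 in all and at most 12, crops included, and the job is handed in when it is done.

Besides the shell and the picture viewer there is one more tool, called after "Emit:" as name(argument=value, ...) on one line, values as JSON. apply_moves: Moves the arm, as the interface text tells. Shifts and turns lie within -1 to 1; 1 stands for 0.04 m of shift or 5 degrees of turn. Its arguments: {"type":"object","properties":{"commands":{"type":"array"},"claw":{"type":"number"}},"required":["commands"]}

```bash
mkdir -p pics; cat > h.py <<'E'
import numpy as np, cv2
from cell import readout, eyes
from scipy.spatial.transform import Rotation as R
def grab(n,fn=None):
    d=eyes.get_image(n); np.savez(f'{n}.npz',**d)
    if fn: cv2.imwrite('pics/'+fn,d['image'][:,:,::-1])
    return d
def load(n): return dict(np.load(f'{n}.npz'))
def ray(d,uv):
    uv=np.atleast_2d(np.array(uv,float)); M=d['mtx']; k=float(d['k1'])
    return cv2.undistortPoints(uv.reshape(-1,1,2),M,np.array([k,0,0,0,0.])).reshape(-1,2)
def px2z(d,uv,z):
    p=ray(d,uv); Rm=cv2.Rodrigues(d['rvec'])[0]; t=d['tvec'].reshape(3)
    C=-Rm.T@t; D=np.c_[p,np.ones(len(p))]@Rm
    return C+D*((z-C[2])/D[:,2])[:,None]
def proj(d,P):
    P=np.atleast_2d(np.array(P,float))
    return cv2.projectPoints(P,d['rvec'],d['tvec'],d['mtx'],np.array([float(d['k1']),0,0,0,0]))[0].reshape(-1,2)
E
python3 - <<'E'
from h import *
import numpy as np
a=grab('top','top0.png');b=grab('side','side0.png')
for d in(a,b): print(d['mtx'],d['k1'],(-cv2.Rodrigues(d['rvec'])[0].T@d['tvec'].reshape(3)))
print(readout.read_state())
E
```

```text
[[378.50196266   0.         253.29749688]
 [  0.         378.50196266 197.77835337]
 [  0.           0.           1.        ]] -0.013514177149265255 [438.18744189 -95.61606523 999.05425526]
[[445.82189978   0.         253.70291401]
 [  0.         445.82189978 194.2260389 ]
 [  0.           0.           1.        ]] -0.1315056142413807 [ 31.8410184  693.70264387 902.23511261]
{'clock': 0.1, 'qpos': array([ 1.08622097,  0.62923064,  0.03841389,  1.51828212, -0.02702148,
        0.99631357, -0.02002645]), 'qd': array([-5.37216760e-04, -2.11643586e-03, -5.63444481e-04, -2.86397128e-03,
        6.85333952e-05, -1.86199294e-03,  1.26794217e-04]), 'tau': array([ 1.19048073e-03, -5.64534509e+01,  1.22959044e+00, -1.93973458e+01,
        1.11577468e-02,  5.45016970e-03, -2.80271422e-05]), 'eef_pos': array([ 264.13494107, -593.28792908,  230.49086893]), 'tool_rot': array([-1.57077677,  0.00171728, -1.15203444]), 'force': array([-0.84159066, -0.86952053,  0.13971388]), 'torque': array([0.04514905, 0.04748928, 0.03637549]), 'width': 85.43531935499124}
```

View pics/top0.png

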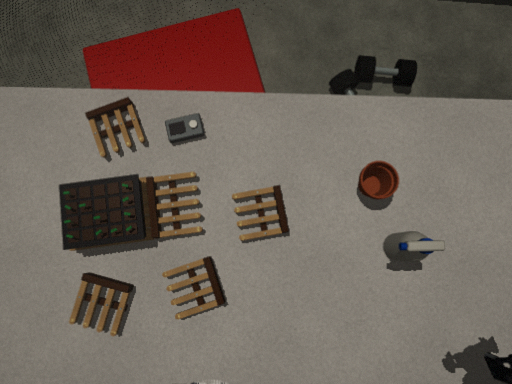

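View pics/side0.png

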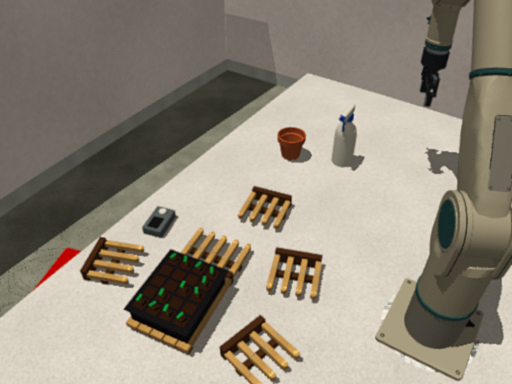

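```bash
python3 - <<'E'
from h import *
d=load('top'); c=d['image'][160:260,130:300,::-1]
cv2.imwrite('pics/c1.png',cv2.resize(c,None,fx=4.7,fy=4.7,interpolation=cv2.INTER_CUBIC))
E
```

```text
(no output)
```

View pics/c1.png

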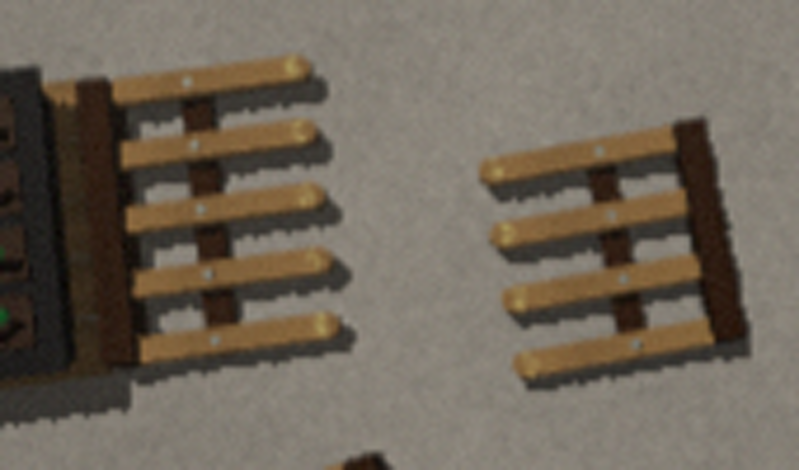

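```bash
cat > m.py <<'E'
from h import *
from scipy.optimize import least_squares
def pose(d,tips,ends,ys,s,z=29.,off=np.array([130,160]),f=4.7):
    """fit slat-frame: tips at x=L, axis points; s=+1 loose, -1 fixed. returns rail xy,yaw"""
    full=lambda q:(np.array(q,float)+.5)/f-.5+off
    T=px2z(d,full(tips),z)[:,:2]; E=px2z(d,full(ends),z)[:,:2]
    def res(p):
        c,sn=np.cos(p[2]),np.sin(p[2]); Ri=np.array([[c,sn],[-sn,c]])
        t=(T-p[:2])@Ri.T; e=(E-p[:2])@Ri.T
        return np.r_[t[:,0]-s*110,t[:,1]-ys,e[:,1]-ys]
    r=least_squares(res,[400,0,1.5]); return r.x,r.fun
E
python3 - <<'E'
from m import *
d=load('top')
# loose: y axis left of x (+y world) -> toward -x world (image down); ys ordered top->bottom
L,fL=pose(d,[(480,172),(490,236),(502,301),(515,366)],[(675,139),(687,203),(700,266),(712,330)],np.array([-54,-18,18,54]),1)
F,fF=pose(d,[(311,66),(317,130),(326,194),(333,259),(340,323)],[(115,91),(122,154),(127,218),(134,284),(140,349)],np.array([-72,-36,0,36,72]),-1)
print(L,fL.round(1));print(F,fF.round(1))
for n,p,xs in(('L',L,[0,-9,110]),('F',F,[0,-110])):
    u=np.array([np.cos(p[2]),np.sin(p[2])])
    for x in xs: print(n,x,p[:2]+u*x)
print(L[2]-F[2])
u=np.array([np.cos(F[2]),np.sin(F[2])]);v=np.array([-u[1],u[0]]);w=L[:2]-F[:2];print('L in F',w@u,w@v)
# check known spacing: distance between first and last tip
E
```

```text
[ 546.26210729 -156.75464473    1.77193459] [ 0.1  0.6  0.1 -0.8 -0.2 -0.3 -0.  -0.   0.4  0.6  0.  -0.5]
[546.36016305 155.31941352   1.724764  ] [ 0.2  0.7 -0.4 -0.3 -0.2 -0.1  0.2  0.3  0.5 -0.3  0.  -0.2 -0.5  0.2
 -0.1]
L 0 [ 546.26210729 -156.75464473]
L -9 [ 548.06017028 -165.57320297]
L 110 [524.28578186 -48.9722662 ]
F 0 [546.36016305 155.31941352]
F -110 [563.22977006  46.62067222]
0.04717059386343947
L in F -308.36730146008404 47.9565932497873
```

```bash
cat >> h.py <<'E'
def go(xyz,yaw):
    """units left (tool axes) to target, tool pointing down"""
    s=readout.read_state(); r=R.from_euler('xyz',s['tool_rot']); t=R.from_euler('xyz',[-np.pi/2,0,yaw])
    print('t',round(s['clock'],2),'pos',s['eef_pos'].round(1),'rot',s['tool_rot'].round(4),'F',s['force'].round(1),'w',round(s['width'],1))
    print('shift units now-axes',(r.inv().apply(np.array(xyz)-s['eef_pos'])/40).round(3),'target-axes',(t.inv().apply(np.array(xyz)-s['eef_pos'])/40).round(3),'turn',(np.degrees((r.inv()*t).as_rotvec())/5).round(3))
E
python3 - <<'E'
from h import *
d=load('top'); print(px2z(d,[(405,252),(425,245),(379,180)],0), px2z(d,[(425,246)],200))
go([548,-165.6,130],-1.370)
E
```

```text
[[ 445.56103244 -495.09008099    0.        ]
 [ 465.07110357 -548.4769529     0.        ]
 [ 635.76383716 -430.61176862    0.        ]] [[ 457.59940054 -457.74315574  200.        ]]
t 0.1 pos [ 264.1 -593.3  230.5] rot [-1.5708  0.0017 -1.152 ] F [-0.8 -0.9  0.1] w 85.4
shift units now-axes [-6.878  2.524 10.831] target-axes [-9.062  2.512  9.087] turn [ 2.000e-03  2.498e+00 -2.000e-02]
```

Emit:
apply_moves(commands=[[[0,-0.9,0,0,0.5,0],[0,-0.9,0,0,1,0],[0,0,0,0,1,0],[-0.7,0,0.7,0,0,0],[-0.7,0,0.7,0,0,0],[-0.7,0,0.7,0,0,0],[-0.7,0,0.7,0,0,0],[-0.7,0,0.7,0,0,0]]], claw=60)

```text
clock: 0.77
eef_pos: [368.5, -432.4, 300.4]
tool_rot: [-1.581, 0.004, -1.403]
force: [0.8, -0.0, 0.2]
width: 60.3
```

```bash
python3 -c "
from h import *
go([548,-165.6,110],-1.370)"
```

```text
t 0.77 pos [ 368.5 -432.4  300.4] rot [-1.5808  0.0043 -1.4026] F [ 0.8 -0.   0.2] w 60.3
shift units now-axes [-5.805  4.728  5.589] target-axes [-5.642  4.759  5.728] turn [ 0.113 -0.373 -0.051]
```

Emit:
apply_moves(commands=[[[-0.7,0,0.7,0,-0.1,0],[-0.7,0,0.7,0,-0.1,0],[-0.7,0,0.7,0,0,0],[-0.7,0,0.7,0,0,0],[-0.7,0,0.7,0,0,0],[-0.7,0,0.7,0,0,0],[-0.6,0.5,0.6,0,0,0],[-0.5,0.7,0.5,0,0,0]]])

```text
clock: 1.43
eef_pos: [547.6, -169.1, 253.7]
tool_rot: [-1.572, 0.003, -1.382]
force: [0.5, 0.1, -0.6]
width: 60.7
```

```bash
python3 -c "
from h import *
go([548,-165.6,110],-1.370)"
```

```text
t 1.43 pos [ 547.6 -169.1  253.7] rot [-1.5719  0.0029 -1.382 ] F [ 0.5  0.1 -0.6] w 60.7
shift units now-axes [-0.073  3.592  0.031] target-axes [-0.083  3.592  0.028] turn [ 0.012 -0.138 -0.034]
```

Emit:
apply_moves(commands=[[[0,0.9,0,0,-0.1,0],[0,0.9,0,0,-0.05,0],[0,0.9,0,0,0,0],[0,0.6,0,0,0,0],[0,0,0,0,0,0],[0,0,0,0,0,0]]])

```text
clock: 1.93
eef_pos: [550.6, -153.5, 111.3]
tool_rot: [-1.573, 0.012, -1.349]
force: [-0.5, 0.1, -0.2]
width: 60.2
```

```bash
python3 - <<'E'
from h import *
d=grab('wrist')
L=np.array([546.26,-156.75]);a=1.772;u=np.array([np.cos(a),np.sin(a)]);v=np.array([-u[1],u[0]])
im=d['image'][:,:,::-1].copy()
P=[np.r_[L+u*x+v*y,40] for x,y in((0,-61),(0,61),(-18,61),(-18,-61))]+[np.r_[L+u*110+v*y,30] for y in(-54,-18,18,54)]
q=proj(d,P);print(q.round(0))
for p in q: cv2.circle(im,tuple(p.astype(int)),2,(0,255,0),1)
cv2.imwrite('pics/w1.png',im)
go([548,-165.6,33],-1.370)
E
```

```text
[[263. 130.]
 [259. 277.]
 [280. 278.]
 [288. 131.]
 [119. 136.]
 [124. 181.]
 [129. 222.]
 [134. 260.]]
t 1.98 pos [ 550.5 -153.5  111.5] rot [-1.5735  0.0122 -1.3492] F [-0.8  0.2 -0.5] w 59.8
shift units now-axes [ 0.306  1.96  -0.121] target-axes [ 0.284  1.963 -0.121] turn [ 0.032  0.238 -0.139]
```

View pics/w1.png

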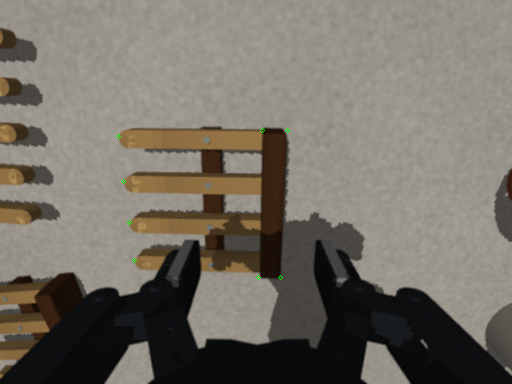

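Emit:
apply_moves(commands=[[[0.3,0.4,-0.12,0,0.24,-0.14],[0,0.5,0,0,0,0],[0,0.5,0,0,0,0],[0,0.3,0,0,0,0],[0,0,0,0,0,0],[0,0,0,0,0,0]]], claw=45)

```text
clock: 2.48
eef_pos: [557.1, -170.8, 52.7]
tool_rot: [-1.555, -0.01, -1.374]
force: [-0.5, -0.7, 0.7]
width: 44.9
```

```bash
python3 -c "
from h import *
go([548,-165.6,32.5],-1.370)"
```

```text
t 2.48 pos [ 557.1 -170.8   52.7] rot [-1.5554 -0.0103 -1.3737] F [-0.5 -0.7  0.7] w 44.9
shift units now-axes [-0.177  0.5   -0.205] target-axes [-0.173  0.505 -0.197] turn [-0.176 -0.041  0.118]
```

Emit:
apply_moves(commands=[[[-0.1,0.2,-0.1,-0.17,0,0.1],[-0.07,0.15,-0.1,0,0,0],[0,0.1,0,0,0,0],[0,0,0,0,0,0],[0,0,0,0,0,0]]])

```text
clock: 2.9
eef_pos: [550.2, -165.8, 37.5]
tool_rot: [-1.565, -0.003, -1.373]
force: [-0.6, 0.1, -0.1]
width: 44.8
```

```bash
python3 -c "
from h import *
go([548,-165.6,32.5],-1.370)"
```

```text
t 2.9 pos [ 550.2 -165.8   37.5] rot [-1.5653 -0.0035 -1.3735] F [-0.6  0.1 -0.1] w 44.8
shift units now-axes [-0.015  0.124 -0.053] target-axes [-0.015  0.124 -0.052] turn [-0.063 -0.04   0.04 ]
```

Emit:
apply_moves(commands=[[[0,0.12,-0.05,-0.06,0,0.04],[0,0,0,0,0,0],[0,0,0,0,0,0]]])

```text
clock: 3.15
eef_pos: [548.5, -166.2, 32.7]
tool_rot: [-1.57, -0.0, -1.373]
force: [-0.2, 0.6, -0.4]
width: 45.1
```

Emit:
apply_moves(commands=[[[0,0,0,0,0,0],[0,0,0,0,0,0],[0,0,0,0,0,0],[0,0,0,0,0,0],[0,0,0,0,0,0],[0,0,0,0,0,0]]], claw=10)

```text
clock: 3.65
eef_pos: [548.4, -166.3, 32.9]
tool_rot: [-1.57, -0.0, -1.373]
force: [-0.0, -0.2, 0.1]
width: 15.7
```

```bash
python3 -c "
from h import *
go([548,-165.6,32.5],-1.370)
grab('top');grab('wrist','w2.png')"
```

```text
t 3.65 pos [ 548.4 -166.3   32.9] rot [-1.5703e+00 -1.0000e-04 -1.3732e+00] F [-0.  -0.2  0.1] w 15.7
shift units now-axes [-0.02   0.01  -0.006] target-axes [-0.02   0.01  -0.006] turn [-0.006 -0.037  0.001]
```

View pics/w2.png

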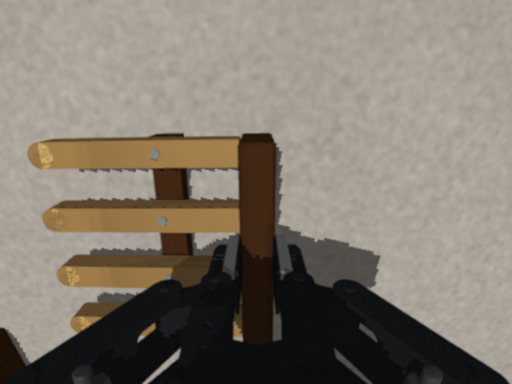

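Emit:
apply_moves(commands=[[[0,0,0,0,0,0],[0,0,0,0,0,0],[0,0,0,0,0,0]]])

```text
clock: 4.0
eef_pos: [548.4, -166.3, 32.9]
tool_rot: [-1.57, -0.0, -1.373]
force: [0.2, -0.4, 0.5]
width: 15.9
```

```bash
python3 -c "
from h import *
go([563.23-.153*198+30,46.6-198*.988,32.5],-1.417)
F=np.array([546.36,155.32]);a=1.7248;u=np.array([np.cos(a),np.sin(a)])
for x in (-250,-195,-150,-110): print(x,F+u*(x-9), F+u*x)
"
```

```text
t 4.0 pos [ 548.4 -166.3   32.9] rot [-1.5703 -0.     -1.3732] F [ 0.2 -0.4  0.5] w 15.9
shift units now-axes [-0.353  0.01   0.441] target-axes [-0.372  0.01   0.425] turn [-0.006  0.502  0.   ]
-250 [ 586.08947088 -100.61469703] [584.70891012 -91.72121335]
-195 [577.65271066 -46.26563009] [576.27214989 -37.37214641]
-150 [570.74990683  -1.79821169] [569.36934607   7.09527199]
-110 [564.61408122  37.72838245] [563.23352045  46.62186613]
```

Emit:
apply_moves(commands=[[[-0.2,0,0.3,0,0.25,0],[-0.2,0,0.3,0,0.25,0],[-0.3,0,0.3,0,0,0],[-0.3,0,0.2,0,0,0],[-0.2,0,0,0,0,0],[0,0,0,0,0,0],[0,0,0,0,0,0]]])

```text
clock: 4.58
eef_pos: [582.9, -113.2, 33.0]
tool_rot: [-1.574, -0.003, -1.423]
force: [0.4, -1.5, 0.6]
width: 16.0
```

```bash
python3 -c "
from h import *
go([584.56,-90.7,32.9],-1.417)
"
```

```text
t 4.58 pos [ 582.9 -113.2   33. ] rot [-1.5738 -0.0034 -1.423 ] F [ 0.4 -1.5  0.6] w 16.0
shift units now-axes [-0.549 -0.001  0.125] target-axes [-0.548  0.001  0.128] turn [ 0.035 -0.069  0.038]
```

Emit:
apply_moves(commands=[[[-0.2,0,0.06,0,-0.07,0],[-0.2,0,0.06,0,0,0],[-0.15,0,0,0,0,0],[0,0,0,0,0,0],[0,0,0,0,0,0]]])

```text
clock: 5.0
eef_pos: [582.9, -90.9, 33.1]
tool_rot: [-1.575, -0.005, -1.419]
force: [0.2, -1.4, -1.3]
width: 15.9
```

```bash
python3 - <<'E'
from h import *
go([584.56,-90.7,32.9],-1.417)
d=grab('top')
u=np.array([np.cos(1.7248),np.sin(1.7248)]);F=np.array([546.36,155.32])
L=F+u*-240;v=np.array([-u[1],u[0]])
im=d['image'][:,:,::-1]
c=cv2.resize(im[150:260,130:300],None,fx=4.7,fy=4.7,interpolation=cv2.INTER_CUBIC)
P=[np.r_[L+u*110+v*y,29] for y in(-54,-18,18,54)]+[np.r_[F-u*110+v*y,29] for y in(-72,-36,0,36,72)]
for p in proj(d,P): cv2.circle(c,tuple(((p-[130,150]+.5)*4.7-.5).astype(int)),2,(0,255,0),-1)
cv2.imwrite('pics/c2.png',c)
E
```

```text
t 5.0 pos [582.9 -90.9  33.1] rot [-1.5749 -0.0047 -1.4189] F [ 0.2 -1.4 -1.3] w 15.9
shift units now-axes [0.    0.005 0.042] target-axes [0.    0.005 0.042] turn [ 0.047 -0.022  0.054]
```

View pics/c2.png

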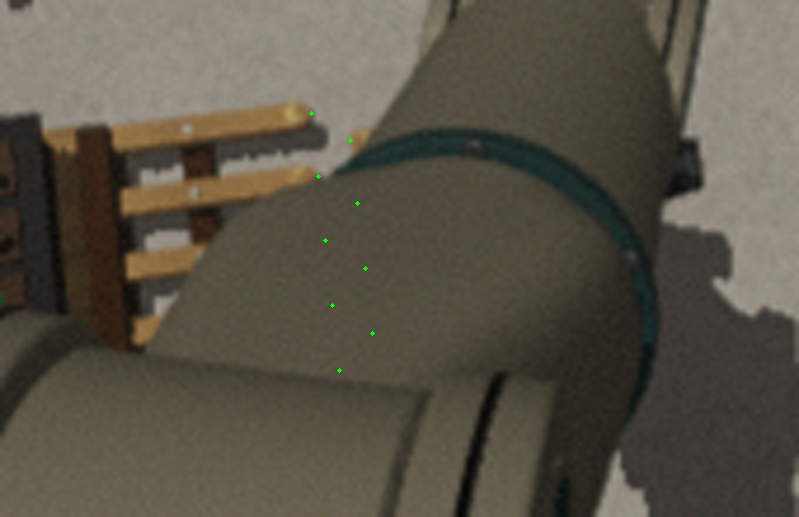

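```bash
python3 - <<'E'
from h import *
d=grab('wrist')
u=np.array([np.cos(1.7248),np.sin(1.7248)]);F=np.array([546.36,155.32])
L=F+u*-240;v=np.array([-u[1],u[0]])
c=cv2.resize(d['image'][:,:,::-1],None,fx=1.5,fy=1.5,interpolation=cv2.INTER_CUBIC)
P=[np.r_[L+u*110+v*y,29] for y in(-54,-18,18,54)]+[np.r_[L+v*y,40] for y in(-61,)]+[np.r_[F-u*110+v*y,29] for y in(-72,-36,0,36,72)]
q=proj(d,P);print((q*1.5).round(0))
for p in q: cv2.circle(c,tuple((p*1.5).astype(int)),2,(0,255,0),-1)
cv2.imwrite('pics/w3.png',c)
E
```

```text
[[ 40. 223.]
 [ 62. 320.]
 [ 84. 405.]
 [104. 478.]
 [355. 202.]
 [-24. 172.]
 [  1. 274.]
 [ 26. 363.]
 [ 49. 441.]
 [ 71. 509.]]
```

View pics/w3.png

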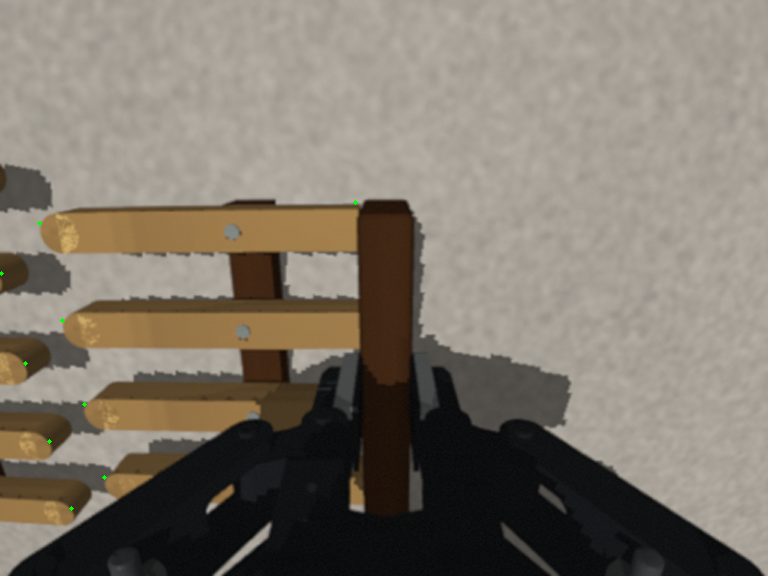

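```bash
python3 - <<'E'
from h import *
a=load('wrist'); 
go([584.56,-90.7,32.9],-1.417)
d=grab('wrist'); print(np.abs(a['image'].astype(int)-d['image']).mean(), a['rvec']-d['rvec'],a['tvec']-d['tvec'],a['k1'],a['mtx'])
Rm=cv2.Rodrigues(d['rvec'])[0];print('C',-Rm.T@d['tvec'].reshape(3),'axis',Rm[2])
pf=np.array([(5,180),(27,272),(50,357),(71,435),(91,500)])/1.5
pl=np.array([(40,232),(63,329),(84,410),(105,484)])/1.5
for z in(23,29): print(z,'F',px2z(d,pf,z).round(1)[:,:2].tolist(),'L',px2z(d,pl,z).round(1)[:,:2].tolist())
u=np.array([np.cos(1.7248),np.sin(1.7248)]);F=np.array([546.36,155.32]);v=np.array([-u[1],u[0]])
print([ (F-u*110+v*y).round(1).tolist() for y in(-72,-36,0,36,72)])
print([ (F-u*130+v*y).round(1).tolist() for y in(-54,-18,18,54)])
E
```

```text
t 5.1 pos [582.9 -90.9  33. ] rot [-1.575  -0.0042 -1.4192] F [ 0.2  0.4 -0.2] w 16.1
shift units now-axes [0.002 0.003 0.042] target-axes [0.002 0.003 0.042] turn [ 0.048 -0.025  0.048]
0.9624464246961806 [-0.00014552 -0.00033041 -0.00034006] [-0.12606836 -0.0344011  -0.03444158] -0.06569289251527516 [[296.15600584   0.         256.98349695]
 [  0.         296.15600584 192.46237123]
 [  0.           0.           1.        ]]
C [661.51443277 -78.53055521 175.56969097] axis [-0.30815435 -0.05078653 -0.9499798 ]
23 F [[631.9, 52.0], [598.6, 46.6], [564.0, 40.8], [527.5, 35.6], [492.6, 30.1]] L [[614.8, 40.0], [577.3, 34.1], [541.3, 28.5], [503.4, 22.5]]
29 F [[633.1, 46.9], [601.1, 41.7], [567.8, 36.1], [532.7, 31.1], [499.2, 25.8]] L [[616.6, 35.3], [580.6, 29.7], [546.1, 24.3], [509.7, 18.6]]
[[634.4, 57.7], [598.8, 52.1], [563.2, 46.6], [527.7, 41.1], [492.1, 35.6]]
[[619.7, 35.1], [584.1, 29.6], [548.5, 24.1], [512.9, 18.6]]
```

Emit:
apply_moves(commands=[[[-0.2,0,0,0,0,0],[-0.2,0,0,0,0,0],[-0.2,0,0,0,0,0],[-0.2,0,0,0,0,0],[0,0,0,0,0,0]]])

```text
clock: 5.57
eef_pos: [577.8, -58.4, 33.1]
tool_rot: [-1.574, -0.006, -1.422]
force: [0.1, 1.0, -0.8]
width: 15.7
```

```bash
python3 - <<'E'
from h import *
go([577.65-1,-46.3,32.9],-1.417)
d=grab('wrist','w4.png')
E
```

```text
t 5.57 pos [577.8 -58.4  33.1] rot [-1.5745 -0.0056 -1.4222] F [ 0.1  1.  -0.8] w 15.7
shift units now-axes [-0.302  0.003  0.017] target-axes [-0.302  0.004  0.019] turn [ 0.042 -0.06   0.064]
```

View pics/w4.png

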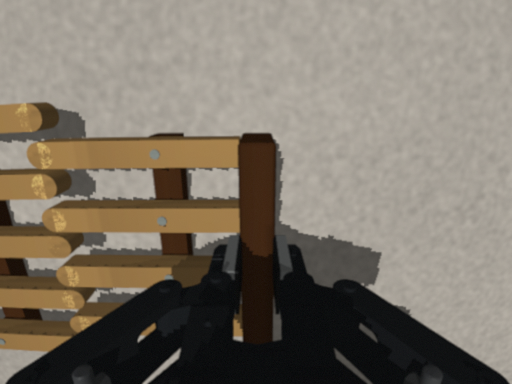

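Emit:
apply_moves(commands=[[[-0.2,0,0.01,0,-0.05,0],[-0.2,0,0.01,0,0,0],[-0.2,0,0,0,0,0],[-0.2,0,0,0,0,0],[0,0,0,0,0,0]]])

```text
clock: 6.03
eef_pos: [573.6, -24.8, 33.1]
tool_rot: [-1.574, -0.007, -1.418]
force: [-0.1, 1.3, -0.2]
width: 15.3
```

Emit:
apply_moves(commands=[[[-0.2,0,0,0,0,0],[-0.2,0,0,0,0,0],[-0.2,0,0,0,0,0],[0,0,0,0,0,0]]])

```text
clock: 6.37
eef_pos: [569.8, 1.5, 33.1]
tool_rot: [-1.573, -0.007, -1.418]
force: [-0.8, 0.6, -0.2]
width: 15.7
```

```bash
python3 -c "
from h import *
go([564.6-1,37.7,32.9],-1.417)"
```

```text
t 6.37 pos [569.8   1.5  33.1] rot [-1.5735 -0.0073 -1.4181] F [-0.8  0.6 -0.2] w 15.7
shift units now-axes [-0.919 -0.003 -0.015] target-axes [-0.919  0.004 -0.014] turn [ 0.031 -0.013  0.084]
```

Emit:
apply_moves(commands=[[[-0.2,0,0,0,0,0.05],[-0.2,0,0,0,0,0],[-0.2,0,0,0,0,0],[0,0,0,0,0,0]]])

```text
clock: 6.7
eef_pos: [565.5, 27.8, 32.9]
tool_rot: [-1.574, -0.002, -1.418]
force: [-0.9, 1.4, 2.5]
width: 16.1
```

Emit:
apply_moves(commands=[[[-0.1,0,0,0,0,0],[-0.1,0,0,0,0,0],[0,0,0,0,0,0]]])

```text
clock: 6.95
eef_pos: [564.1, 36.8, 32.9]
tool_rot: [-1.574, -0.003, -1.418]
force: [-1.0, 1.2, 1.3]
width: 15.9
```

```bash
python3 -c "
from h import *
go([564.6-1,37.7,32.9],-1.417)"
```

```text
t 6.95 pos [564.1  36.8  32.9] rot [-1.5738 -0.0026 -1.4176] F [-1.   1.2  1.3] w 15.9
shift units now-axes [-0.024 -0.001 -0.01 ] target-axes [-0.024 -0.001 -0.01 ] turn [ 0.034 -0.007  0.03 ]
```

Not yet at the stop; press on gently, in small steps, until force shows.

Emit:
apply_moves(commands=[[[-0.04,0,0,0,0,0],[-0.04,0,0,0,0,0],[0,0,0,0,0,0]]])

```text
clock: 7.2
eef_pos: [564.5, 37.3, 32.9]
tool_rot: [-1.573, -0.006, -1.419]
force: [0.6, 1.3, 0.8]
width: 15.6
```

Emit:
apply_moves(commands=[[[-0.08,0,0,0,0,0],[-0.06,0,0,0,0,0]]])

```text
clock: 7.37
eef_pos: [564.6, 37.5, 33.0]
tool_rot: [-1.572, -0.012, -1.422]
force: [0.7, -5.3, -0.4]
width: 15.6
```

```bash
python3 -c "
from h import *
go([564.6-1,37.7,32.9],-1.417)"
```

```text
t 7.37 pos [564.6  37.5  33. ] rot [-1.5717 -0.012  -1.4218] F [ 0.7 -5.3 -0.4] w 15.6
shift units now-axes [-0.008  0.003 -0.025] target-axes [-0.008  0.003 -0.025] turn [ 0.01  -0.055  0.138]
```

Emit:
apply_moves(commands=[[[0,0,0,0,0,0],[0,0,0,0,0,0],[0,0,0,0,0,0],[0,0,0,0,0,0]]], claw=40)

```text
clock: 7.7
eef_pos: [563.3, 39.4, 32.4]
tool_rot: [-1.574, -0.009, -1.422]
force: [1.3, -0.5, -0.0]
width: 39.7
```

Emit:
apply_moves(commands=[[[0,-0.3,0,0,0,0],[0,-0.6,0,0,0,0],[0,-0.8,0,0,0,0],[0,-0.8,0,0,0,0],[0,-0.3,0,0,0,0],[0,0,0,0,0,0],[0,0,0,0,0,0]]])

```text
clock: 8.28
eef_pos: [561.5, 44.4, 151.9]
tool_rot: [-1.577, -0.005, -1.419]
force: [-0.8, 0.8, -0.8]
width: 40.0
```

```bash
python3 - <<'E'
from h import *
go([564,-200,200],-1.417)
d=grab('wrist')
u=np.array([np.cos(1.7248),np.sin(1.7248)]);F=np.array([546.36,155.32])
L=F+u*-110;v=np.array([-u[1],u[0]])
c=cv2.resize(d['image'][:,:,::-1],None,fx=1.5,fy=1.5,interpolation=cv2.INTER_CUBIC)
P=[np.r_[L+u*x+v*y,40] for x in(0,-18) for y in(-61,61)]+[np.r_[F+v*y,40] for y in(-79,79)]
q=proj(d,P);print((q*1.5).round(0))
for p in q: cv2.circle(c,tuple((p*1.5).astype(int)),2,(0,255,0),-1)
cv2.imwrite('pics/w5.png',c)
E
```

```text
t 8.28 pos [561.5  44.4 151.9] rot [-1.5772 -0.0046 -1.4188] F [-0.8  0.8 -0.8] w 40.0
shift units now-axes [ 6.054 -1.17  -0.872] target-axes [ 6.047 -1.203 -0.875] turn [ 0.073 -0.021  0.053]
[[380. 174.]
 [382. 370.]
 [413. 174.]
 [410. 369.]
 [182. 143.]
 [216. 394.]]
```

View pics/w5.png

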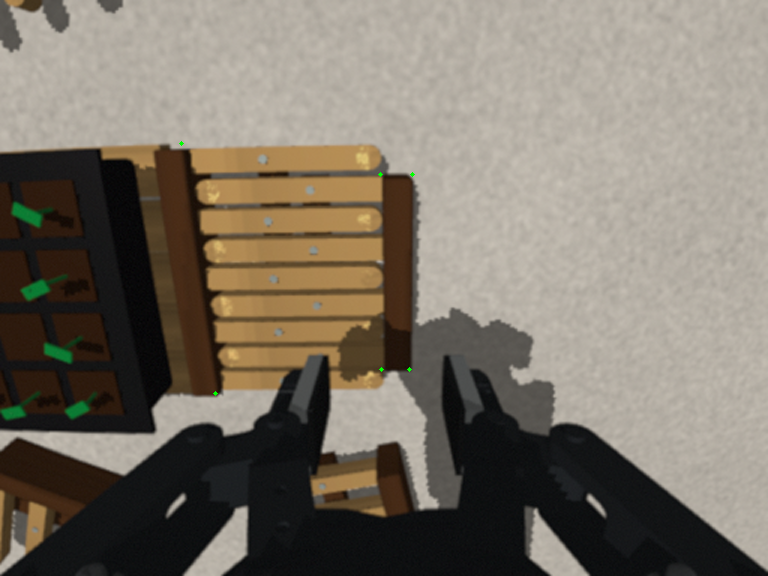

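Emit:
apply_moves(commands=[[[0.3,-0.8,0,0,0,0],[0.6,-0.6,0,0,0,0],[0.9,0,0,0,0,0],[0.9,0,0,0,0,0],[0.9,0,0,0,0,0],[0.9,0,0,0,0,0],[0.9,0,0,0,0,0],[0.5,0,0,0,0,0]]])

```text
clock: 9.0
eef_pos: [594.8, -185.8, 198.5]
tool_rot: [-1.596, 0.006, -1.4]
force: [0.2, -1.1, 0.6]
width: 40.2
```

```bash
python3 - <<'E'
from h import *
go([564,-200,200],-1.417)
d=grab('top')
u=np.array([np.cos(1.7248),np.sin(1.7248)]);F=np.array([546.36,155.32]);v=np.array([-u[1],u[0]])
c=cv2.resize(d['image'][150:260,100:270,::-1],None,fx=4.7,fy=4.7,interpolation=cv2.INTER_CUBIC)
P=[np.r_[F+u*x+v*y,40] for x in(-110,-128) for y in(-61,61)]
for p in proj(d,P): 
    q=((p-[100,150]+.5)*4.7-.5);print(q.round(1));cv2.circle(c,tuple(q.astype(int)),2,(0,255,0),-1)
cv2.imwrite('pics/c6.png',c)
E
```

```text
t 9.0 pos [ 594.8 -185.8  198.5] rot [-1.5963  0.006  -1.3997] F [ 0.2 -1.1  0.6] w 40.2
shift units now-axes [ 0.219 -0.017 -0.821] target-axes [ 0.233 -0.037 -0.816] turn [ 0.293  0.2   -0.066]
[451.5 128.6]
[475.7 349.1]
[484.1 124.5]
[508.9 344.8]
```

View pics/c6.png

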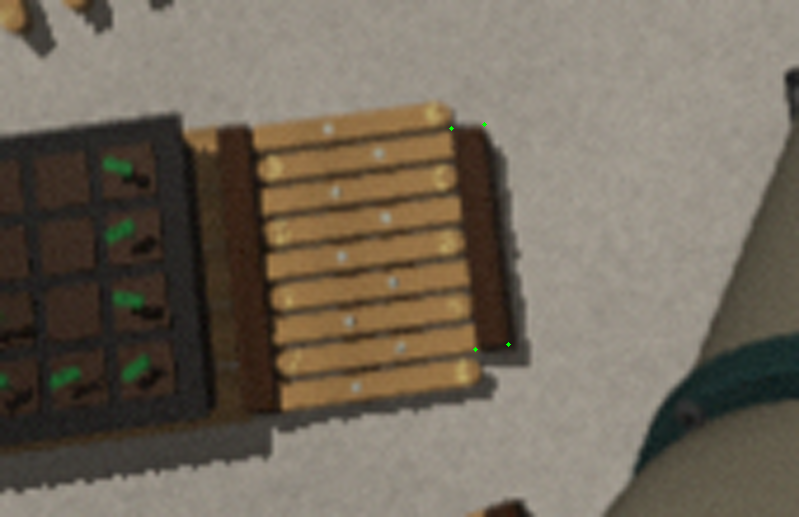

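Emit:
apply_moves(commands=[[[0,0,0,0,0,0],[0,0,0,0,0,0],[0,0,0,0,0,0]]])

```text
clock: 9.3
eef_pos: [591.9, -191.9, 193.6]
tool_rot: [-1.604, 0.006, -1.409]
force: [-0.3, 0.9, -0.1]
width: 39.7
```

```bash
python3 -c "
from cell import finish_job
print(finish_job())"
```

```text
the job is handed in; nothing more can be done
None
```

The loose half is pushed home in the fixed half, and I handed the job in at about 9.3 s of the 61 s. No verdict was reported.

- **What I did:** I took the rightmost of the four look-alike combs (top image, about pixel 260, 213) and gripped it across the top of its rail. I slid it flat on the table, lined it up with the gaps and ran it in until it stopped with about 5 N of force. Then I opened the fingers, lifted clear and backed away.
- **Last checks:** The final top view shows all nine slats interleaved and square. The loose rail's corners are about 3 enlarged pixels (1.5–2 mm) outside the predicted home position, so x is about -112 mm against the allowed -116 to -105. The sideways position looks centred to about 1–2 mm.
- **What disagreed:**
  - The wrist camera first put the fixed slat ends about 10 mm nearer than the top camera did. I was seeing the lower edge of the slat ends. With that height corrected, the two agreed along the slats.
  - A few millimetres of sideways disagreement remained between the cameras, within the ±4 mm play.
  - The gripper read about 16 mm on the 18 mm rail, because it held only the top of the rail near the fingertips. The grip did not slip.
- **Bystanders:** My path went clear of the pot, sprayer and thermostat, and no contact force showed. I did not measure their positions again at the end.

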